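# Pull the bar-topped knob off the hotplate

## Robot

A 6-joint arm with a two-finger parallel gripper is mounted at the origin on a cart in front of the work surface, level with it; the furniture and walls round the work are solid. World frame = base frame: x ahead of the robot, y to its left, z up, the work surface at z = 0. Lengths are in m, angles in degrees, forces in N, time in s.
With the tool pointing down it reaches from about 0.4 to 0.825 m from the base axis. Payload 7 kg.
Tool frame: the origin (TCP) lies at the very end of the fingers, on their centre line; the grasp point (between the pads) lies 19 mm behind it (ctrl.hold_point_z is the distance from the TCP to the grasp point, in m); z points along the fingers, y is the line along which they close (so a half turn about z gives the same grasp; the last joint's range is limited). The gripper opens to 88 mm and grips with 3 to 60 N. Pads are 19 mm wide; open, the fingers measure 130 mm over their backs; the gripper's body (78 mm by 193 mm) begins 47 mm behind the grasp point.
Start: joints at [91.049, 20.546, 0.682, 0, -70.136, -16.507], TCP at [0.18, 0.651, 0.227] pointing down, gripper open.
Joint ranges: [-176.03, 176.03], [-82.01, 121.73], [-58.28, 71.71], [-173.87, 95.51], [-174.79, -0.11], [-173.66, 173.66]. Speed limits (degrees/s): [136.94, 136.94, 172.46, 180, 180, 180].

## Interface

Orientations are given as [roll, pitch, yaw] about the fixed x, y, z axes, in that order (R = Rz(yaw) Ry(pitch) Rx(roll)).
In Python, from plant import sensors, viewer, workorder, ctrl gives the robot as it stands.
- The arm moves only by the shell command python3 -m pendant 'ROWS'. ROWS is JSON, a list of rows, each a list of 3 entries, a list of its own where there are three numbers: the opening, from -1 (shut) to 1 (fully open), so that 0 is half open, then the shift along the tool's x, y, z in m, then the turn, a rotation vector about the tool's x, y, z in degrees. A call has 1 to 10 rows; each row is the pose to reach, as a shift and turn from the pose commanded when the call began, along the tool's axes at that moment; what a row does not reach only later rows make up. A row lasts 1/12 s, in which the tool goes at most 41.7 mm and 7.16 degrees, less where a joint would pass 70% of its speed; a pose out of reach is approached as far as the arm can. A call with a gripper value outside its range is refused whole. The fingers move at their own pace and stop on an object; the grip force is fixed at half the most. Time passes only in rows, so rows that repeat a pose let the fingers close. It gives the time, the measured TCP pose, the force, the opening and the grip force at its end, in the units of the state.
- sensors.get_obs(): the state, without advancing time (a new reading comes with each control period).
- viewer.snapshot(name): name is "side" or "top" or "wrist"; returns the picture (384x512x3 uint8, red, green, blue); there is no depth.
- viewer.camera_params(name): a dict with "fx", "fy", "cx", "cy" (pixels), "extrinsics" (4x4, takes a point from world to camera coordinates). Camera axes: x right, y up, looking along -z (the intrinsics and any distortion apply to the point x, -y, -z); pixel columns grow to the right and rows downward; lengths in m; the calibration is good to about 2 mm. A picture is of the moment at which its call begins: read the wrist's pose just before it. camera_params takes no time and is no camera call; for the wrist camera it gives the pose at the moment of the call.
- workorder.close_job(): hands the job in; it is judged then, once.
The state is a dict: "clock": time; "joint_pos": joint angles; "qvel": joint speeds; "tau": joint torques, N m; "tool_pos": TCP position; "orientation": TCP orientation; "force": force on the tool from outside, world axes, zero at the start; "moment": the same for the moment, N m; "opening": finger opening in m; "gripper_force": force on a finger pad.
Only numpy, scipy, OpenCV 4.12 (cv2) and the standard library are available. Lean on these libraries where they do the work, as an engineer would, in place of code of your own. Each camera call takes 0.05 s, during which the arm holds its last target. There are 200 camera calls.

## Task

The hotplate's one knob with a bar across its top has to come off for washing: hook the C-shaped puller under its head, pull the knob straight up off its shaft with the puller (never touch that knob with the gripper), keep it upright and stand it on the small wooden board. Then stand the puller upright by itself on the bare table, clear of the knob, leaving the two other knobs seated and the pepper mill, salt shaker and kitchen timer in front of the hotplate where they are.

Things in the scene. Friction and masses are not known exactly. Their poses are not given: they have to be found in the camera images.
- hotplate: Silvery hotplate, 270 deep (x) by 310 wide (y) mm, fixed. Origin: centre of its underside, on the table; x runs from its knob side to its back. Panel 60 mm above the table. Three like shafts, 20 mm high, at x = -85, y = -95, 0, +95 mm, each with a knob (which is where varies). An iron plate, radius 75 mm, centred at x = +55, y = 0, stands 28 mm proud of the panel.
- panel (a point): Centre of the hotplate's top panel, 60 mm above the hotplate's origin, same axes.
- knob_bar_mid (a point): Black knob to pull; point on its axis (z up) at the underside of its head, 32 mm above its foot. Hub 32 mm wide and high, head 62 mm wide from 32 to 48 mm, bar 52 x 13 mm (along x) up to 64 mm; 50-100 g; stands on its hub. Seated: foot on the panel, 32 mm free below the head. Sprung balls hold it with 9-18 N; pops free within 10 mm, clear of the shaft at 22 mm; 1.5 mm of play.
- knob_round_a_mid (a point): One of the two other knobs: same hub and head diameter (62 mm), but a plain domed top 51 mm above its lower end, no bar. The point is on its axis, 32 mm above its lower end. Stays seated.
- knob_round_b_mid (a point): The other plain domed knob, exactly like knob_round_a. Stays seated.
- puller_grip (a point): Centre of the grip of a C-shaped steel puller, 129 mm high, 0.2 kg, standing upright on its level fork; 106 mm above its flat underside. z up, x the way the open fork points. Wooden grip: upright, square, 20 x 20 mm, from 84 to 129 mm above the underside. Below it an arm (underside at 72 mm, 20 mm wide) leads back to a post, 20 mm wide, at x = -52 to -38 mm, down to the fork.
- puller_jaw (a point): Same axes; point of the puller 98 mm below puller_grip: middle of the fork's gap, level with the prongs' upper faces, 8 mm above the underside; a hooked knob's axis passes here. Two prongs, 8 mm thick, 10 wide, 40 mm clear between, 60 mm over all, from x = -50 to +40 mm; upturned tips (4 mm above the prongs) at x = 34 to 40 mm; a web closes the gap at x < -22 mm.
- board_top (a point): Centre of the upper face of the small square wooden board, 150 x 150 x 14 mm, which lies on the table and does not move.
- mill_mid (a point): Wooden pepper mill, upright, 58 mm in diameter, 170 mm high; the point is half-way up. Stays where it is.
- shaker_mid (a point): Salt shaker in front of the hotplate, upright, 44 mm in diameter, 90 mm high; half-way up. Stays where it is.
- timer_mid (a point): Round kitchen timer, 69 mm in diameter, 54 mm high; half-way up. Stays where it is.

How it is judged (in metres and radians):
On the way, in this order (a step that is already met when the one before it is completed fails the run):
1. the puller's fork is under the head of the still seated bar-topped knob, round its hub (horizontal distance between puller_jaw and knob_bar_mid below 0.014 m and z of puller_jaw in the frame of knob_bar_mid below 0.002 m and z of knob_bar_mid in the frame of panel below 0.036 m), for 0.1 s.
2. the knob has come straight up off its shaft, carried by the puller (z of knob_bar_mid in the frame of panel above 0.057 m and distance of knob_bar_mid from where it was at the start of the episode below 0.08 m and horizontal distance between puller_jaw and knob_bar_mid below 0.02 m and contact force between puller and knob_bar above 0.1 N).
3. the knob stands on its hub on the wooden board (contact force between knob_bar and board above 0.1 N and z of knob_bar_mid in the frame of board_top below 0.037 m and angle between knob_bar_mid's own z axis and vertical below 0.15 rad), for 0.2 s.
At the end, for the whole second after the job is handed in: The bar knob stands upright and still on the board, its axis within 65 mm of the middle along both edges; the puller stands upright on the bare table, clear of it; the domed knobs are seated (raised under 5 mm); mill, shaker and timer are within 20 mm of where they stood (x of knob_bar_mid in the frame of board_top between -0.065 and 0.065 m and y of knob_bar_mid in the frame of board_top between -0.065 and 0.065 m and z of knob_bar_mid in the frame of board_top between 0.027 and 0.037 m and angle between each of knob_bar_mid, puller_grip's own z axis and vertical below 0.1 rad and linear speed of each of knob_bar, puller below 0.02 m/s and height (world z) of puller_grip between 0.1 and 0.11 m and contact force between puller and knob_bar below 0.05 N and z of each of knob_round_a_mid, knob_round_b_mid in the frame of panel below 0.037 m and distance of each of mill_mid, shaker_mid, timer_mid from where it was at the start of the episode below 0.02 m); the robot touches nothing.
It fails at once if the bar-topped knob is touched by the gripper's fingers (contact force between the fingers and knob_bar above 0.5 N).
It fails at once if the bar-topped knob is tipped by more than 0.6 rad (angle between knob_bar_mid's own z axis and vertical above 0.6 rad).
It fails at once if another knob is lifted (z of any of knob_round_a_mid, knob_round_b_mid in the frame of panel above 0.045 m).
It fails at once if the pepper mill, salt shaker or timer is pushed away by more than 20 mm (distance of any of mill_mid, shaker_mid, timer_mid from where it was at the start of the episode above 0.02 m).
It also fails if it takes over 72 s, if anything falls off the work surface, if the arm or the gripper's body presses on something with over 40 N, if the wrist force passes 120 N, or if a joint passes its speed limit or range.

## Working session

There is one attempt and no reset: what is moved stays moved. The work goes in short steps, Python scripts to look and compute and a shell command to move; the robot and the scene stay as the last step left them, time stands still between calls to the robot, and variables do not carry over. Pictures are saved under pics/ and viewed, at most 13 in all, crops included, and the job is handed in when it is done.

```bash
ls; mkdir -p pics
python3 - <<'E'
from plant import sensors, viewer, ctrl
import cv2,numpy as np
o=sensors.get_obs();print({k:np.round(v,4).tolist() for k,v in o.items()},ctrl.hold_point_z)
ims=[]
for n in("side","top","wrist"):
    p=viewer.camera_params(n);print(n,{k:np.round(v,4).tolist() for k,v in p.items()})
    im=viewer.snapshot(n)[:,:,::-1];cv2.imwrite(f"pics/{n}0.png",im)
E
```

```text
pics
{'clock': 0.0, 'joint_pos': [91.0448, 20.5931, 0.6338, -0.0185, -70.1355, -16.5067], 'qvel': [-0.1277, 0.0212, 0.0083, 0.0505, -0.0099, -0.0308], 'tau': [-0.0009, -58.2715, 29.3074, 6.9976, 0.007, -0.0001], 'tool_pos': [0.1799, 0.6501, 0.2256], 'orientation': [179.9042, -0.0103, -15.4682], 'force': [0.5331, -0.169, 0.0926], 'moment': [-0.0235, 0.0263, 0.0045], 'gripper_force': 0.0, 'opening': 0.0876} 0.0188
side {'fx': 350.0782, 'fy': 350.0782, 'cx': 255.2304, 'cy': 195.6105, 'extrinsics': [[0.9984, 0.0531, -0.0203, -0.5426], [-0.0086, 0.4942, 0.8693, -0.0773], [0.0562, -0.8677, 0.4938, -1.1674], [0.0, 0.0, 0.0, 1.0]]}
top {'fx': 348.8653, 'fy': 348.8653, 'cx': 261.4255, 'cy': 191.1517, 'extrinsics': [[-0.0097, -0.9998, -0.0159, 0.0133], [0.9843, -0.0124, 0.176, -0.5596], [-0.1762, -0.0139, 0.9843, -1.1191], [0.0, 0.0, 0.0, 1.0]]}
wrist {'fx': 270.2066, 'fy': 270.2066, 'cx': 259.5037, 'cy': 195.4784, 'extrinsics': [[-0.2659, -0.964, 0.0012, 0.6749], [0.9198, -0.2541, -0.299, 0.0361], [0.2885, -0.0784, 0.9543, -0.3902], [0.0, 0.0, 0.0, 1.0]]}
```

View pics/top0.png

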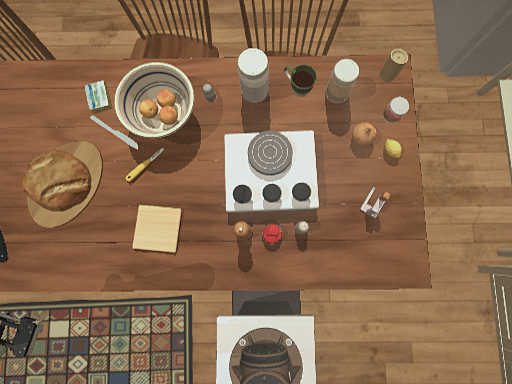

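View pics/side0.png

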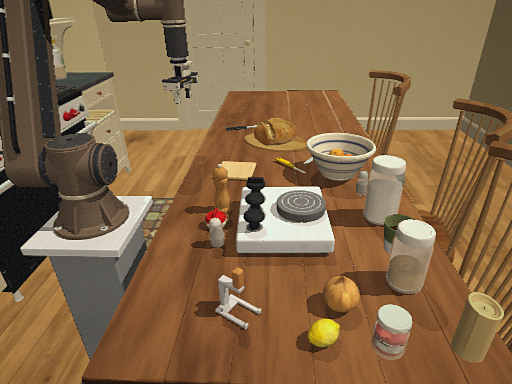

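```bash
cat > h.py <<'E'
import numpy as np,cv2
from plant import viewer,sensors
def P(n): 
    p=viewer.camera_params(n);K=np.array([[p['fx'],0,p['cx']],[0,p['fy'],p['cy']],[0,0,1]]);return K,np.array(p['extrinsics'])
def ray(c,u,v):
    K,E=c;d=np.array([(u-K[0,2])/K[0,0],-(v-K[1,2])/K[1,1],-1]);R=E[:3,:3];return -R.T@E[:3,3],R.T@d
def onz(c,u,v,z):
    o,d=ray(c,u,v);return o+d*(z-o[2])/d[2]
def pix(c,X):
    K,E=c;q=E[:3,:3]@np.asarray(X,float)+E[:3,3];return np.array([K[0,2]-K[0,0]*q[0]/q[2],K[1,2]+K[1,1]*q[1]/q[2]])
def tri(rays):
    A=np.zeros((3,3));b=np.zeros(3)
    for o,d in rays:
        d=d/np.linalg.norm(d);M=np.eye(3)-np.outer(d,d);A+=M;b+=M@o
    X=np.linalg.solve(A,b);return X,[np.linalg.norm(np.cross(X-o,d/np.linalg.norm(d))) for o,d in rays]
E
python3 - <<'E'
import cv2,numpy as np
t=cv2.imread('pics/top0.png');s=cv2.imread('pics/side0.png')
def c(i,x,y,w,h,W=400,H=300): return cv2.resize(i[y:y+h,x:x+w],(W,H),interpolation=cv2.INTER_CUBIC)
a=np.vstack([np.hstack([c(t,220,170,104,78),c(t,350,180,48,36)]),np.hstack([c(s,200,160,100,75),c(s,205,262,72,72*3//4+16,400,300)])])
cv2.imwrite('pics/crops.png',a)
E
```

```text
(no output)
```

View pics/crops.png

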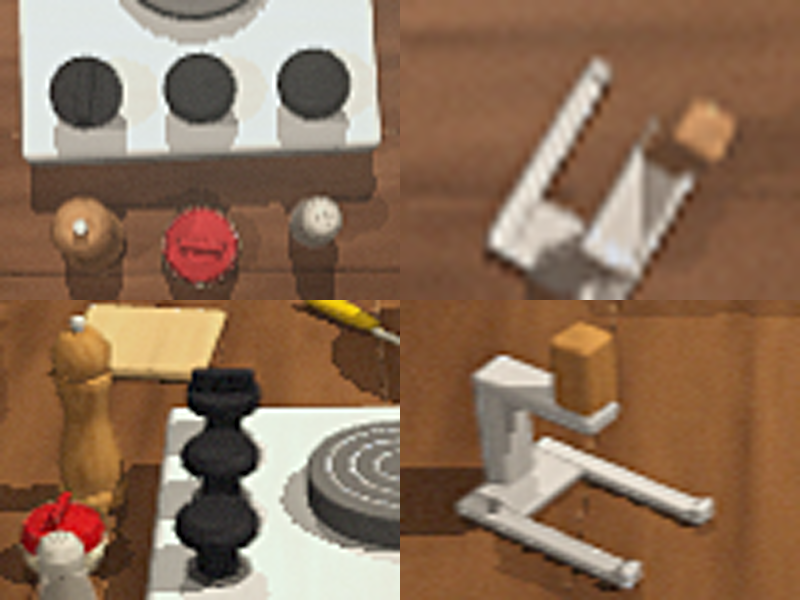

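Run:
```python
from h import *
T=P('top');S=P('side');t=cv2.imread('pics/top0.png');s=cv2.imread('pics/side0.png')
hsv=cv2.cvtColor(t,cv2.COLOR_BGR2HSV)
m=((hsv[...,2]<75)).astype(np.uint8);m[:180]=0;m[206:]=0;m[:,:228]=0;m[:,316:]=0
n,l,st,ce=cv2.connectedComponentsWithStats(m)
for i in range(1,n):
    if st[i,4]>100:
        c=cv2.findContours((l==i).astype(np.uint8),0,2)[0][0];(x,y),r=cv2.minEnclosingCircle(c);print('knob',st[i],ce[i],x,y,r,onz(T,*ce[i],.102).round(4))
g=lambda x,y:(350+(x-400)/8.333,180+y/8.333)
sg=lambda x,y:(205+(x-400)/5.556,262+(y-300)/4.286)
a=(ray(T,*g(704,125)),ray(S,*sg(582,338)));print('griptop',tri(a),onz(T,*g(704,125),.129),onz(S,*sg(582,338),.129))
print('tips',onz(T,*g(600,68),.012),onz(S,*sg(705,508),.012),onz(S,*sg(628,572),.012))
print('rear', onz(T,*g(495,240),.008),onz(S,*sg(460,507),.008))
print('panel corners',[onz(T,*p,.06).round(3) for p in((226.5,211.6),(318.8,206.9),(224.5,134),(314,131))])
b=cv2.inRange(hsv,(15,60,150),(28,160,255));b[:200]=0;b[260:]=0;b[:,:125]=0;b[:,190:]=0
c=max(cv2.findContours(b,0,2)[0],key=cv2.contourArea);R=cv2.minAreaRect(c);print('board',R,onz(T,*R[0],.014),[onz(T,*p,.014).round(3) for p in cv2.boxPoints(R)])
f=lambda x,y:(220+x/3.846,170+y/3.846)
print('mill top',onz(T,*f(80,228),.17),'timer',onz(T,*f(200,245),.05),'shaker',onz(T,*f(318,218),.09))
```

```text
knob [292 183  19  18 159] [301.34591195 192.24528302] 301.0238037109375 191.65078735351562 9.126823425292969 [ 0.5452 -0.121   0.102 ]
knob [233 185  18  18 256] [241.73828125 193.58203125] 241.87142944335938 193.55714416503906 9.038814544677734 [0.5433 0.0694 0.102 ]
knob [263 184  18  18 142] [271.57746479 193.28169014] 271.303466796875 192.84103393554688 9.148934364318848 [ 0.5431 -0.026   0.102 ]
griptop (array([ 0.52903706, -0.38167805,  0.12711338]), [np.float64(0.00016206906774642371), np.float64(0.00016206906774653157)]) [ 0.52856908 -0.38105232  0.129     ] [ 0.52948187 -0.38373482  0.129     ]
tips [ 0.57208386 -0.38062134  0.012     ] [ 0.57476678 -0.38371068  0.012     ] [ 0.54639341 -0.42634993  0.012     ]
rear [ 0.50148687 -0.33416745  0.008     ] [ 0.47324606 -0.38290922  0.008     ]
panel corners [array([0.491, 0.123, 0.06 ]), array([ 0.503, -0.181,  0.06 ]), array([0.758, 0.132, 0.06 ]), array([ 0.764, -0.175,  0.06 ])]
board ((156.31539916992188, 227.97694396972656), (44.03232955932617, 45.520748138427734), 7.125016689300537) [0.44318464 0.36695609 0.014     ] [array([0.377, 0.448, 0.014]), array([0.531, 0.437, 0.014]), array([0.51 , 0.285, 0.014]), array([0.358, 0.299, 0.014])]
mill top [0.42486951 0.06726931 0.17      ] timer [ 0.41761457 -0.02617964  0.05      ] shaker [ 0.4364811  -0.12312417  0.09      ]
```

```bash
cat > go.py <<'E'
import sys,numpy as np
from scipy.spatial.transform import Rotation as Ro
from plant import sensors
o=sensors.get_obs();R=Ro.from_euler('xyz',o['orientation'],degrees=True)
print('t',o['clock'],'tcp',np.round(o['tool_pos'],4),np.round(o['orientation'],2),'F',np.round(o['force'],1),'op',round(float(o['opening']),4))
a=[float(v) for v in sys.argv[1:]]
while a:
    x,a=a[:4],a[4:]
    G=Ro.from_euler('xyz',[180,0,x[3]],degrees=True)
    print('shift',R.inv().apply(np.array(x[:3])-o['tool_pos']).round(4),'turn',(R.inv()*G).as_rotvec(degrees=True).round(2))
E
python3 go.py .5 .15 .26 -33
```

```text
t 0.15 tcp [0.1799 0.6502 0.2259] [ 1.7993e+02 -1.0000e-02 -1.5460e+01] F [0.  0.4 0.3] op 0.0876
shift [ 0.4419  0.3968 -0.0336] turn [ 0.07 -0.02 17.54]
```

```bash
r='[1,[0.442,0.397,-0.034],[0,0,17.5]]'; python3 -m pendant '[[1,[0.442,0.397,-0.034],[0,0,17.5]],[1,[0.442,0.397,-0.034],[0,0,17.5]],[1,[0.442,0.397,-0.034],[0,0,17.5]],[1,[0.442,0.397,-0.034],[0,0,17.5]],[1,[0.442,0.397,-0.034],[0,0,17.5]],[1,[0.442,0.397,-0.034],[0,0,17.5]],[1,[0.442,0.397,-0.034],[0,0,17.5]],[1,[0.442,0.397,-0.034],[0,0,17.5]],[1,[0.442,0.397,-0.034],[0,0,17.5]],[1,[0.442,0.397,-0.034],[0,0,17.5]]]'; python3 go.py .51 .0 .26 -33 .48 -.34 .25 -33
```

```text
clock: 0.98
tool_pos: [0.4046, 0.2982, 0.2506]
orientation: [-180.0, 0.0, -32.9]
force: [1.5, -0.2, -0.2]
opening: 0.0879
gripper_force: 0.0
t 0.9833 tcp [0.4046 0.2982 0.2506] [-179.98    0.    -32.94] F [ 1.5 -0.2 -0.2] op 0.0879
shift [ 0.2506  0.193  -0.0095] turn [-0.02  0.    0.06]
shift [4.103e-01 4.946e-01 4.000e-04] turn [-0.02  0.    0.06]
```

```bash
python3 -m pendant '[[1,[0.41,0.495,0],[0,0,0]],[1,[0.41,0.495,0],[0,0,0]],[1,[0.41,0.495,0],[0,0,0]],[1,[0.41,0.495,0],[0,0,0]],[1,[0.41,0.495,0],[0,0,0]],[1,[0.41,0.495,0],[0,0,0]],[1,[0.41,0.495,0],[0,0,0]],[1,[0.41,0.495,0],[0,0,0]],[1,[0.41,0.495,0],[0,0,0]],[1,[0.41,0.495,0],[0,0,0]]]'; python3 go.py .50 -.36 .25 -33
```

```text
clock: 1.82
tool_pos: [0.4522, -0.1157, 0.2507]
orientation: [-180.0, -0.0, -32.9]
force: [1.7, 0.2, 0.1]
opening: 0.0875
gripper_force: 0.0
t 1.8167 tcp [ 0.4522 -0.1157  0.2507] [-1.7996e+02 -3.0000e-02 -3.2940e+01] F [1.7 0.2 0.1] op 0.0875
shift [0.173  0.179  0.0006] turn [-0.04 -0.03  0.06]
```

```bash
python3 -m pendant '[[1,[0.173,0.179,0],[0,0,0]],[1,[0.173,0.179,0],[0,0,0]],[1,[0.173,0.179,0],[0,0,0]],[1,[0.173,0.179,0],[0,0,0]],[1,[0.173,0.179,0],[0,0,0]],[1,[0.173,0.179,0],[0,0,0]],[1,[0.173,0.179,0],[0,0,0]],[1,[0.173,0.179,0],[0,0,0]],[1,[0.173,0.179,0],[0,0,0]],[1,[0.173,0.179,0],[0,0,0]]]'
python3 - <<'E'
from h import *
np.save('w1.npy',P('wrist')[1])
im=viewer.snapshot('wrist')[:,:,::-1];c=P('wrist')
for X in [(.529,-.3815,.129),(.529,-.3815,.084)]: print(pix(c,X))
cv2.imwrite('pics/w1.png',cv2.resize(im,(768,576),interpolation=cv2.INTER_CUBIC))
E
```

```text
clock: 2.65
tool_pos: [0.5002, -0.3572, 0.2504]
orientation: [-180.0, 0.0, -32.9]
force: [0.0, -0.5, 0.2]
opening: 0.088
gripper_force: 0.0
[265.07813825 155.68070209]
[264.35625392 149.69588692]
```

View pics/w1.png

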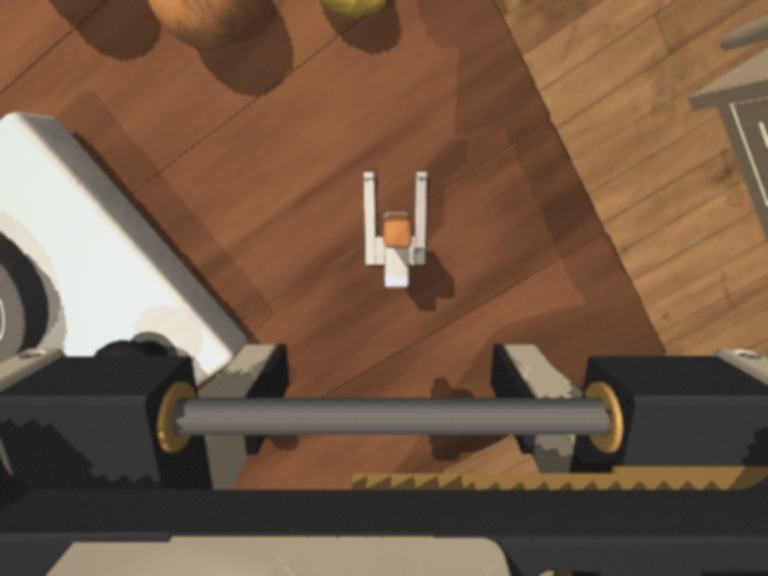

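```bash
python3 - <<'E'
from h import *
print(onz(P('wrist'),264.7,154.7,.129))
E
python3 go.py .53 -.382 .25 -33 .53 -.382 .092 -33
```

```text
[ 0.53006541 -0.38171653  0.129     ]
t 2.7 tcp [ 0.5003 -0.357   0.2507] [-1.7999e+02 -2.0000e-02 -3.2890e+01] F [-0.2 -0.1 -0.3] op 0.0876
shift [0.0385 0.0049 0.0007] turn [-0.01 -0.02  0.11]
shift [0.0384 0.0049 0.1587] turn [-0.01 -0.02  0.11]
```

```bash
python3 -m pendant '[[1,[0.0385,0.005,0],[0,0,0]],[1,[0.0385,0.005,0.03],[0,0,0]],[1,[0.0385,0.005,0.06],[0,0,0]],[1,[0.0385,0.005,0.09],[0,0,0]],[1,[0.0385,0.005,0.12],[0,0,0]],[1,[0.0385,0.005,0.145],[0,0,0]],[1,[0.0385,0.005,0.1585],[0,0,0]],[1,[0.0385,0.005,0.1585],[0,0,0]],[1,[0.0385,0.005,0.1585],[0,0,0]],[1,[0.0385,0.005,0.1585],[0,0,0]]]'; python3 -m pendant '[[-1,[0,0,0],[0,0,0]],[-1,[0,0,0],[0,0,0]],[-1,[0,0,0],[0,0,0]],[-1,[0,0,0],[0,0,0]],[-1,[0,0,0],[0,0,0]],[-1,[0,0,0],[0,0,0]],[-1,[0,0,0],[0,0,0]],[-1,[0,0,0],[0,0,0]],[-1,[0,0,0],[0,0,0]],[-1,[0,0,0],[0,0,0]]]'; python3 go.py .53 -.382 .25 -33
```

```text
clock: 3.53
tool_pos: [0.5311, -0.3829, 0.0937]
orientation: [-180.0, -0.1, -32.9]
force: [0.0, -0.2, -0.5]
opening: 0.0876
gripper_force: 0.0
clock: 4.37
tool_pos: [0.5298, -0.3832, 0.0918]
orientation: [180.0, 0.0, -33.0]
force: [0.4, 0.4, 0.2]
opening: 0.0262
gripper_force: 0.0
t 4.3667 tcp [ 0.5298 -0.3832  0.0918] [ 1.800e+02  1.000e-02 -3.296e+01] F [0.4 0.4 0.2] op 0.0262
shift [-0.0005 -0.001  -0.1582] turn [0.   0.01 0.04]
```

```bash
python3 -m pendant '[[-1,[0,0,0],[0,0,0]],[-1,[0,0,0],[0,0,0]],[-1,[0,0,0],[0,0,0]],[-1,[0,0,0],[0,0,0]]]'; python3 -m pendant '[[-1,[0,0,-0.01],[0,0,0]],[-1,[0,0,-0.03],[0,0,0]],[-1,[0,0,-0.055],[0,0,0]],[-1,[0,0,-0.08],[0,0,0]],[-1,[0,0,-0.11],[0,0,0]],[-1,[0,0,-0.14],[0,0,0]],[-1,[0,0,-0.17],[0,0,0]],[-1,[0,0,-0.2],[0,0,0]],[-1,[0,0,-0.2],[0,0,0]],[-1,[0,0,-0.2],[0,0,0]]]'; python3 go.py .55 0 .29 -90 .545 .235 .29 -90
```

```text
clock: 4.7
tool_pos: [0.5299, -0.3831, 0.0918]
orientation: [180.0, 0.0, -33.0]
force: [0.5, -0.2, -0.1]
opening: 0.0201
gripper_force: 30.0
clock: 5.53
tool_pos: [0.5305, -0.3833, 0.2947]
orientation: [-179.9, -0.2, -33.0]
force: [-0.2, 0.3, -3.1]
opening: 0.0197
gripper_force: 30.0
t 5.5333 tcp [ 0.5305 -0.3833  0.2947] [-179.94   -0.24  -32.96] F [-0.2  0.3 -3.1] op 0.0197
shift [-0.1922 -0.3323  0.0042] turn [-0.18 -0.19 57.04]
shift [-0.3242 -0.5267  0.0038] turn [-0.18 -0.19 57.04]
```

```bash
python3 -m pendant '[[-1,[-0.01,-0.017,0],[0,0,3]],[-1,[-0.026,-0.043,0],[0,0,9]],[-1,[-0.044,-0.073,0],[0,0,15]],[-1,[-0.062,-0.103,0],[0,0,21]],[-1,[-0.08,-0.133,0],[0,0,28]],[-1,[-0.1,-0.166,0],[0,0,35]],[-1,[-0.12,-0.2,0],[0,0,42]],[-1,[-0.14,-0.233,0],[0,0,48]],[-1,[-0.155,-0.258,0],[0,0,53]],[-1,[-0.162,-0.27,0],[0,0,57]]]';  python3 go.py .55 0 .29 -90 .545 .235 .29 -90
```

```text
clock: 6.37
tool_pos: [0.5398, -0.065, 0.2907]
orientation: [179.9, 0.0, -90.2]
force: [0.2, -0.2, -3.3]
opening: 0.0199
gripper_force: 30.0
t 6.3667 tcp [ 0.5398 -0.065   0.2907] [ 1.7988e+02  5.0000e-02 -9.0150e+01] F [ 0.2 -0.2 -3.3] op 0.0199
shift [-0.0651 -0.01    0.0007] turn [ 0.12  0.05 -0.15]
shift [-0.3    -0.0044  0.0009] turn [ 0.12  0.05 -0.15]
```

```bash
python3 -m pendant '[[-1,[-0.015,0,0],[0,0,0]],[-1,[-0.045,0,0],[0,0,0]],[-1,[-0.08,0,0],[0,0,0]],[-1,[-0.12,0,0],[0,0,0]],[-1,[-0.16,-0.001,0],[0,0,0]],[-1,[-0.2,-0.002,0],[0,0,0]],[-1,[-0.24,-0.003,0],[0,0,0]],[-1,[-0.27,-0.004,0],[0,0,0]],[-1,[-0.288,-0.004,0],[0,0,0]],[-1,[-0.29,-0.004,0],[0,0,0]]]';  python3 go.py .545 .215 .163 -90
python3 - <<'E'
from h import *
for n in('side','wrist','top'): cv2.imwrite(f'pics/{n}2.png',viewer.snapshot(n)[:,:,::-1])
a=cv2.imread('pics/side2.png')[90:270,150:350];b=cv2.imread('pics/wrist2.png')
cv2.imwrite('pics/c2.png',np.hstack([cv2.resize(a,(400,360),interpolation=2),cv2.resize(b,(400,360))]))
E
```

```text
clock: 7.2
tool_pos: [0.5438, 0.2243, 0.29]
orientation: [179.8, -0.1, -89.8]
force: [0.8, -0.3, -2.0]
opening: 0.0199
gripper_force: 30.0
t 7.2 tcp [0.5438 0.2243 0.29  ] [ 1.7985e+02 -7.0000e-02 -8.9810e+01] F [ 0.8 -0.3 -2. ] op 0.0199
shift [ 0.0091 -0.0015  0.127 ] turn [ 0.15 -0.07  0.19]
```

View pics/c2.png

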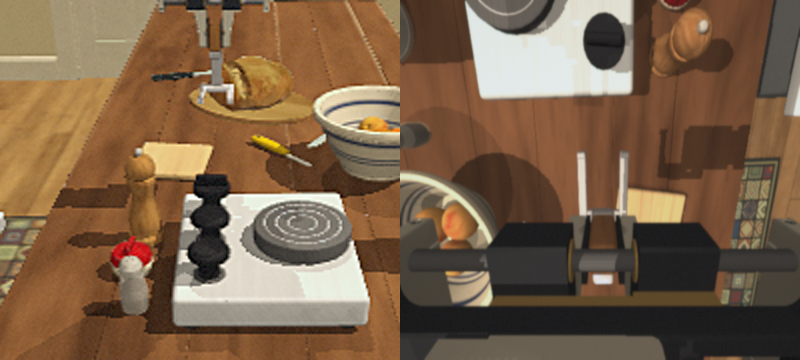

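Run:
```python
from h import *
w=cv2.imread('pics/wrist2.png');c=P('wrist')
g=cv2.cvtColor(w,6)
m=(g<60).astype(np.uint8);m[:, :225]=0;m[:,297:]=0;m[:5]=0;m[85:]=0
n,l,st,ce=cv2.connectedComponentsWithStats(m)
for i in range(1,n):
  if st[i,4]>60:
    e=st[i];print(e,ce[i].round(1))
for X in [(.544,.07,.108),(.544,.07,.124),(.544,.039,.108),(.544,.101,.108),(.513,.07,.108),(.575,.07,.108)]: print(X,pix(c,X).round(1))
for sx in(-25,25): print('tip',pix(c,(.5438+sx/1000,.2243-.04,.210)).round(1))
cv2.imwrite('pics/c3.png',np.hstack([cv2.resize(w[0:100,200:320],(384,320),interpolation=2),cv2.resize(w[150:250,200:320],(384,320),interpolation=2)]))
```

```text
[ 236   15   52   58 2369] [261.1  43.5]
(0.544, 0.07, 0.108) [260.1  45.4]
(0.544, 0.07, 0.124) [260.1  42. ]
(0.544, 0.039, 0.108) [260.1  13.5]
(0.544, 0.101, 0.108) [260.   75.5]
(0.513, 0.07, 0.108) [287.7  45.5]
(0.575, 0.07, 0.108) [232.5  45.4]
tip [288.5 163. ]
tip [232.2 163. ]
```

View pics/c3.png

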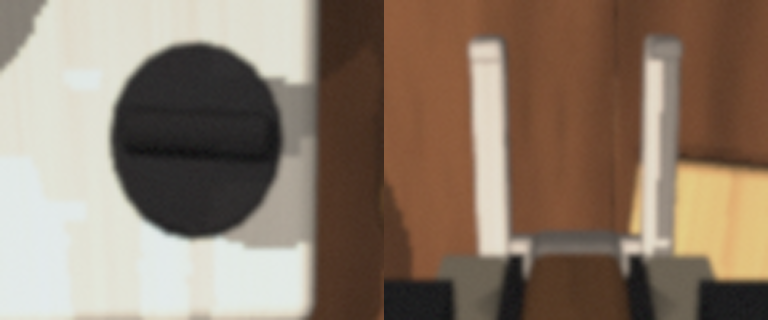

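```bash
python3 -m pendant '[[-1,[0.003,0,0.01],[0.15,0,0.2]],[-1,[0.01,0,0.03],[0.15,0,0.2]],[-1,[0.015,0,0.055],[0.15,0,0.2]],[-1,[0.02,0,0.08],[0.15,0,0.2]],[-1,[0.024,0.001,0.1],[0.15,0,0.2]],[-1,[0.024,0.0013,0.115],[0.15,0,0.2]],[-1,[0.024,0.0013,0.124],[0.15,0,0.2]],[-1,[0.024,0.0013,0.126],[0.15,0,0.2]],[-1,[0.024,0.0013,0.126],[0.15,0,0.2]],[-1,[0.024,0.0013,0.126],[0.15,0,0.2]]]';  python3 go.py .5425 .110 .164 -90 .5425 .070 .164 -90
python3 - <<'E'
from h import *
w=viewer.snapshot('wrist')[:,:,::-1];cv2.imwrite('pics/wrist3.png',w);s=viewer.snapshot('side')[:,:,::-1];cv2.imwrite('pics/side3.png',s)
cv2.imwrite('pics/c4.png',np.hstack([cv2.resize(s[120:260,190:340],(400,373),interpolation=2),cv2.resize(w[:256,130:390],(400,373))]))
E
```

```text
clock: 8.18
tool_pos: [0.544, 0.1974, 0.1668]
orientation: [-179.8, 0.0, -90.2]
force: [0.4, -0.1, -1.9]
opening: 0.0198
gripper_force: 30.0
t 8.1833 tcp [0.544  0.1974 0.1668] [-1.7978e+02  3.0000e-02 -9.0170e+01] F [ 0.4 -0.1 -1.9] op 0.0198
shift [0.0874 0.0012 0.0027] turn [-0.22  0.03 -0.17]
shift [0.1274 0.0011 0.0027] turn [-0.22  0.03 -0.17]
```

View pics/c4.png

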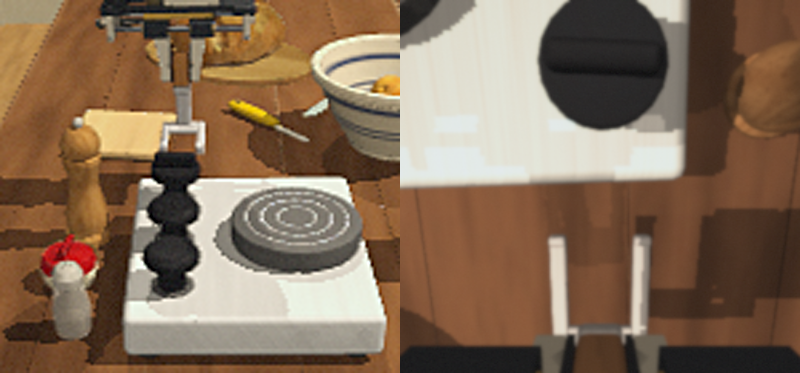

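```bash
python3 -m pendant '[[-1,[0.004,0.001,0.002],[-0.2,0,-0.2]],[-1,[0.012,0.001,0.002],[-0.2,0,-0.2]],[-1,[0.024,0.001,0.002],[-0.2,0,-0.2]],[-1,[0.036,0.001,0.002],[-0.2,0,-0.2]],[-1,[0.048,0.001,0.002],[-0.2,0,-0.2]],[-1,[0.058,0.001,0.002],[-0.2,0,-0.2]],[-1,[0.066,0.001,0.002],[-0.2,0,-0.2]],[-1,[0.07,0.001,0.002],[-0.2,0,-0.2]],[-1,[0.07,0.001,0.002],[-0.2,0,-0.2]],[-1,[0.07,0.001,0.002],[-0.2,0,-0.2]]]';  python3 go.py .5425 .070 .164 -90
```

```text
clock: 9.12
tool_pos: [0.5424, 0.1274, 0.164]
orientation: [180.0, 0.0, -90.0]
force: [0.3, 1.0, -2.5]
opening: 0.0201
gripper_force: 30.0
t 9.1167 tcp [0.5424 0.1274 0.164 ] [ 1.7997e+02  1.0000e-02 -8.9990e+01] F [ 0.3  1.  -2.5] op 0.0201
shift [ 0.0574 -0.0001 -0.    ] turn [0.03 0.01 0.01]
```

No contact so far; go the rest of the way.

```bash
python3 -m pendant '[[-1,[0.004,0,0],[0,0,0]],[-1,[0.012,0,0],[0,0,0]],[-1,[0.022,0,0],[0,0,0]],[-1,[0.032,0,0],[0,0,0]],[-1,[0.042,0,0],[0,0,0]],[-1,[0.05,0,0],[0,0,0]],[-1,[0.055,0,0],[0,0,0]],[-1,[0.0575,0,0],[0,0,0]],[-1,[0.0575,0,0],[0,0,0]],[-1,[0.0575,0,0],[0,0,0]]]';  python3 go.py .5425 .070 .164 -90
python3 - <<'E'
from h import *
w=viewer.snapshot('wrist')[:,:,::-1];cv2.imwrite('pics/wrist4.png',w);s=viewer.snapshot('side')[:,:,::-1];cv2.imwrite('pics/side4.png',s)
cv2.imwrite('pics/c5.png',np.hstack([cv2.resize(s[140:250,210:320],(373,373),interpolation=2),cv2.resize(w[100:300,160:360],(373,373))]))
E
```

```text
clock: 9.95
tool_pos: [0.5423, 0.07, 0.1639]
orientation: [180.0, 0.0, -90.0]
force: [-0.9, 0.5, -3.0]
opening: 0.02
gripper_force: 30.0
t 9.95 tcp [0.5423 0.07   0.1639] [ 1.7996e+02  1.0000e-02 -8.9980e+01] F [-0.9  0.5 -3. ] op 0.02
shift [-0.     -0.0002 -0.0001] turn [0.04 0.01 0.02]
```

View pics/c5.png

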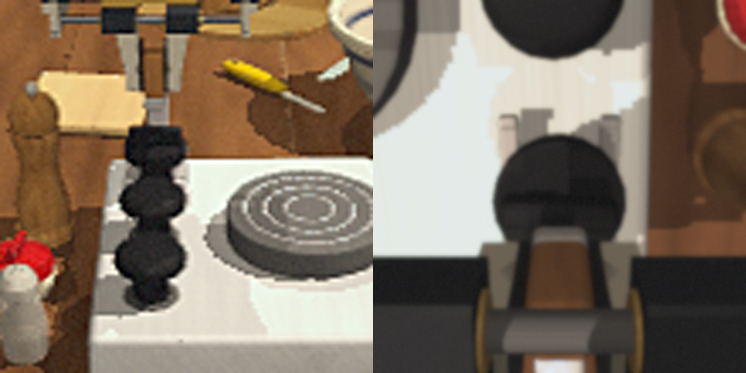

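```bash
python3 -m pendant '[[-1,[0,0,-0.004],[0,0,0]],[-1,[0,0,-0.009],[0,0,0]],[-1,[0,0,-0.012],[0,0,0]],[-1,[0,0,-0.014],[0,0,0]],[-1,[0,0,-0.016],[0,0,0]],[-1,[0,0,-0.018],[0,0,0]],[-1,[0,0,-0.02],[0,0,0]],[-1,[0,0,-0.022],[0,0,0]],[-1,[0,0,-0.024],[0,0,0]],[-1,[0,0,-0.026],[0,0,0]]]';  python3 go.py .5425 .070 .224 -90
```

```text
clock: 10.88
tool_pos: [0.5427, 0.07, 0.191]
orientation: [-180.0, 0.0, -89.9]
force: [-0.0, -0.6, -4.2]
opening: 0.02
gripper_force: 30.0
t 10.8833 tcp [0.5427 0.07   0.191 ] [-179.98    0.    -89.94] F [-0.  -0.6 -4.2] op 0.02
shift [ 0.      0.0002 -0.033 ] turn [-0.02  0.    0.06]
```

```bash
python3 -m pendant '[[-1,[0,0,-0.003],[0,0,0]],[-1,[0,0,-0.007],[0,0,0]],[-1,[0,0,-0.011],[0,0,0]],[-1,[0,0,-0.015],[0,0,0]],[-1,[0,0,-0.019],[0,0,0]],[-1,[0,0,-0.023],[0,0,0]],[-1,[0,0,-0.027],[0,0,0]],[-1,[0,0,-0.03],[0,0,0]],[-1,[0,0,-0.032],[0,0,0]],[-1,[0,0,-0.033],[0,0,0]]]';  python3 go.py .5425 .070 .26 -90
python3 - <<'E'
from h import *
w=viewer.snapshot('wrist')[:,:,::-1];cv2.imwrite('pics/wrist5.png',w);s=viewer.snapshot('side')[:,:,::-1];cv2.imwrite('pics/side5.png',s)
cv2.imwrite('pics/c6.png',np.hstack([cv2.resize(s[120:240,210:320],(373,407),interpolation=2),cv2.resize(w[100:300,160:360],(373,407))]))
E
```

```text
clock: 11.72
tool_pos: [0.5424, 0.0701, 0.2232]
orientation: [180.0, 0.0, -90.0]
force: [0.3, -0.1, -4.1]
opening: 0.02
gripper_force: 30.0
t 11.7167 tcp [0.5424 0.0701 0.2232] [ 1.7997e+02  1.0000e-02 -8.9960e+01] F [ 0.3 -0.1 -4.1] op 0.02
shift [ 0.0001 -0.0001 -0.0368] turn [0.03 0.01 0.04]
```

View pics/c6.png

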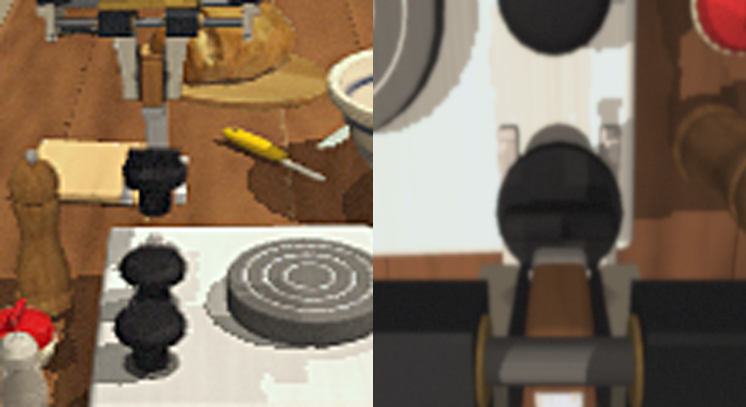

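```bash
python3 -m pendant '[[-1,[-0.003,0.001,0],[0,0,0]],[-1,[-0.009,0.003,0],[0,0,0]],[-1,[-0.018,0.006,0],[0,0,0]],[-1,[-0.03,0.01,0],[0,0,0]],[-1,[-0.045,0.015,0],[0,0,0]],[-1,[-0.063,0.021,0],[0,0,0]],[-1,[-0.081,0.027,0],[0,0,0]],[-1,[-0.099,0.033,0],[0,0,0]],[-1,[-0.117,0.039,0],[0,0,0]],[-1,[-0.135,0.045,0],[0,0,0]]]';  python3 go.py .443 .367 .22 -90
```

```text
clock: 12.65
tool_pos: [0.4962, 0.2069, 0.2229]
orientation: [179.9, 0.0, -89.9]
force: [1.2, 0.2, -3.6]
opening: 0.0199
gripper_force: 30.0
t 12.65 tcp [0.4962 0.2069 0.2229] [ 1.7995e+02  1.0000e-02 -8.9920e+01] F [ 1.2  0.2 -3.6] op 0.0199
shift [-0.1602  0.053   0.003 ] turn [0.05 0.01 0.08]
```

```bash
python3 -m pendant '[[-1,[-0.018,0.006,0],[0,0,0]],[-1,[-0.036,0.012,0],[0,0,0]],[-1,[-0.056,0.0185,0],[0,0,0]],[-1,[-0.077,0.0255,0],[0,0,0]],[-1,[-0.098,0.0325,0],[0,0,0]],[-1,[-0.118,0.039,0],[0,0,0]],[-1,[-0.136,0.045,0],[0,0,0]],[-1,[-0.149,0.0495,0],[0,0,0]],[-1,[-0.157,0.052,0],[0,0,0]],[-1,[-0.16,0.053,0],[0,0,0]]]';  python3 go.py .443 .367 .135 -90
python3 - <<'E'
from h import *
w=viewer.snapshot('wrist')[:,:,::-1];cv2.imwrite('pics/wrist6.png',w);s=viewer.snapshot('side')[:,:,::-1];cv2.imwrite('pics/side6.png',s)
cv2.imwrite('pics/c7.png',np.hstack([cv2.resize(s[90:210,170:280],(373,407),interpolation=2),cv2.resize(w[100:300,160:360],(373,407))]))
E
```

```text
clock: 13.48
tool_pos: [0.4433, 0.3664, 0.2228]
orientation: [179.9, -0.0, -89.9]
force: [0.7, 0.3, -2.7]
opening: 0.0199
gripper_force: 30.0
t 13.4833 tcp [0.4433 0.3664 0.2228] [ 1.7994e+02 -1.0000e-02 -8.9870e+01] F [ 0.7  0.3 -2.7] op 0.0199
shift [-0.0007  0.0002  0.0878] turn [ 0.06 -0.01  0.13]
```

View pics/c7.png

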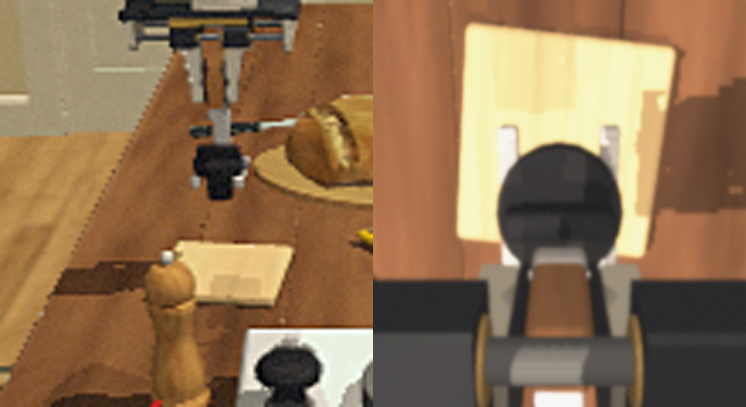

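```bash
python3 -m pendant '[[-1,[0,0,0.004],[0,0,0]],[-1,[0,0,0.012],[0,0,0]],[-1,[0,0,0.024],[0,0,0]],[-1,[0,0,0.036],[0,0,0]],[-1,[0,0,0.048],[0,0,0]],[-1,[0,0,0.06],[0,0,0]],[-1,[0,0,0.07],[0,0,0]],[-1,[0,0,0.078],[0,0,0]],[-1,[0,0,0.083],[0,0,0]],[-1,[0,0,0.085],[0,0,0]]]'; python3 -m pendant '[[-1,[0,0,0.002],[0,0,0]],[-1,[0,0,0.004],[0,0,0]],[-1,[0,0,0.006],[0,0,0]],[-1,[0,0,0.008],[0,0,0]],[-1,[0,0,0.01],[0,0,0]],[-1,[0,0,0.013],[0,0,0]],[-1,[0,0,0.016],[0,0,0]],[-1,[0,0,0.019],[0,0,0]],[-1,[0,0,0.02],[0,0,0]],[-1,[0,0,0.02],[0,0,0]]]'; python3 go.py .443 .52 .118 -90
python3 - <<'E'
from h import *
w=viewer.snapshot('wrist')[:,:,::-1];cv2.imwrite('pics/wrist7.png',w);s=viewer.snapshot('side')[:,:,::-1];cv2.imwrite('pics/side7.png',s)
cv2.imwrite('pics/c8.png',np.hstack([cv2.resize(s[90:210,170:280],(373,407),interpolation=2),cv2.resize(w[100:300,160:360],(373,407))]))
E
```

```text
clock: 14.42
tool_pos: [0.4439, 0.3644, 0.137]
orientation: [179.9, -0.1, -90.0]
force: [-0.5, 0.2, -2.2]
opening: 0.02
gripper_force: 30.0
clock: 15.25
tool_pos: [0.4438, 0.3648, 0.1175]
orientation: [179.9, -0.0, -90.0]
force: [-0.1, -0.2, -2.9]
opening: 0.0201
gripper_force: 30.0
t 15.25 tcp [0.4438 0.3648 0.1175] [ 1.7993e+02 -3.0000e-02 -8.9960e+01] F [-0.1 -0.2 -2.9] op 0.0201
shift [-0.1552  0.0007 -0.0006] turn [ 0.07 -0.03  0.04]
```

View pics/c8.png

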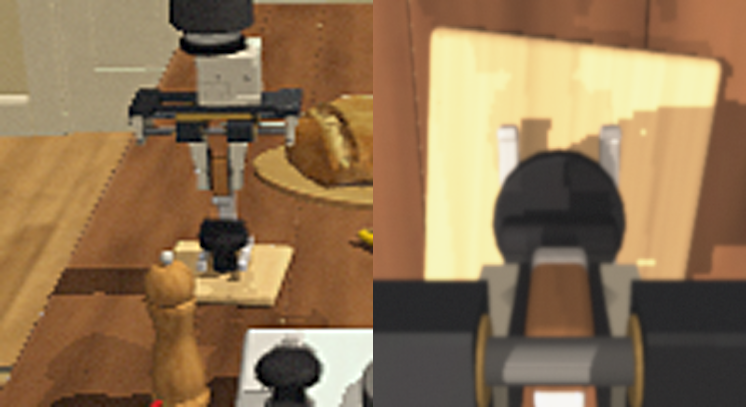

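```bash
python3 -m pendant '[[-1,[-0.003,0,0],[0,0,0]],[-1,[-0.008,0,0],[0,0,0]],[-1,[-0.016,0,0],[0,0,0]],[-1,[-0.026,0,0],[0,0,0]],[-1,[-0.036,0,0],[0,0,0]],[-1,[-0.046,0,0],[0,0,0]],[-1,[-0.056,0,0],[0,0,0]],[-1,[-0.066,0,0],[0,0,0]],[-1,[-0.076,0,0],[0,0,0]],[-1,[-0.086,0,0],[0,0,0]]]'; python3 -m pendant '[[-1,[-0.012,0,0],[0,0,0]],[-1,[-0.024,0,0],[0,0,0]],[-1,[-0.036,0,0],[0,0,0]],[-1,[-0.048,0,0],[0,0,0]],[-1,[-0.058,0,0],[0,0,0]],[-1,[-0.065,0,0],[0,0,0]],[-1,[-0.069,0,0],[0,0,0]],[-1,[-0.07,0,0],[0,0,0]],[-1,[-0.07,0,0],[0,0,0]]]'; python3 go.py .443 .52 .0925 -90
python3 - <<'E'
from h import *
w=viewer.snapshot('wrist')[:,:,::-1];cv2.imwrite('pics/wrist8.png',w);s=viewer.snapshot('top')[:,:,::-1];cv2.imwrite('pics/top8.png',s)
cv2.imwrite('pics/c9.png',np.hstack([cv2.resize(s[140:280,60:200],(373,373),interpolation=2),cv2.resize(w,(427,373))]))
E
```

```text
clock: 16.18
tool_pos: [0.4439, 0.4521, 0.1178]
orientation: [179.9, -0.0, -90.0]
force: [-0.1, 0.3, -1.8]
opening: 0.0194
gripper_force: 30.0
clock: 16.93
tool_pos: [0.4438, 0.5209, 0.1178]
orientation: [179.9, -0.0, -90.0]
force: [0.3, -0.3, -3.6]
opening: 0.02
gripper_force: 30.0
t 16.9333 tcp [0.4438 0.5209 0.1178] [ 1.7994e+02 -2.0000e-02 -8.9950e+01] F [ 0.3 -0.3 -3.6] op 0.02
shift [0.0009 0.0008 0.0253] turn [ 0.06 -0.02  0.05]
```

View pics/c9.png

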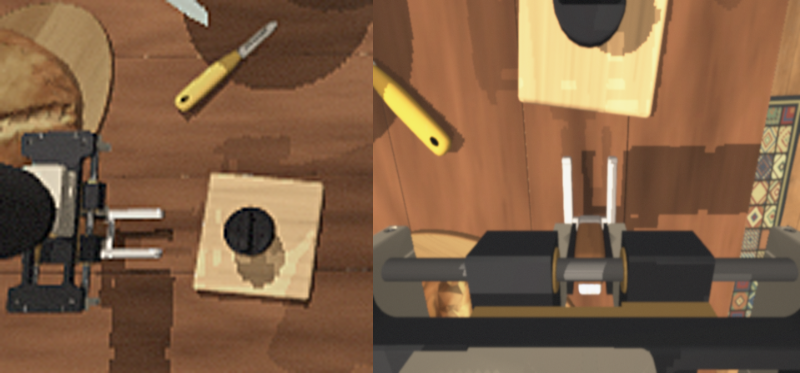

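```bash
python3 -m pendant '[[-1,[0,0.006,0],[0,0,0]],[-1,[0,0.016,0],[0,0,0]],[-1,[0,0.026,0.002],[0,0,0]],[-1,[0,0.03,0.006],[0,0,0]],[-1,[0,0.03,0.012],[0,0,0]],[-1,[0,0.03,0.018],[0,0,0]],[-1,[0,0.03,0.022],[0,0,0]],[-1,[0,0.03,0.0245],[0,0,0]],[-1,[0,0.03,0.0255],[0,0,0]],[-1,[0,0.03,0.0258],[0,0,0]]]'; python3 -m pendant '[[-1,[0,0,0.0002],[0,0,0]],[-1,[0,0,0.0003],[0,0,0]],[-1,[0,0,0.0003],[0,0,0]]]'
```

```text
clock: 17.87
tool_pos: [0.4141, 0.5209, 0.0919]
orientation: [179.9, -0.0, -90.0]
force: [1.4, -0.3, -1.7]
opening: 0.0196
gripper_force: 30.0
clock: 18.12
tool_pos: [0.414, 0.521, 0.0919]
orientation: [180.0, 0.0, -90.0]
force: [-0.1, -0.4, -1.8]
opening: 0.0202
gripper_force: 30.0
```

```bash
python3 -m pendant '[[-1,[0,0,0.0003],[0,0,0]],[-1,[0,0,0.0006],[0,0,0]],[-1,[0,0,0.001],[0,0,0]],[-1,[0,0,0.001],[0,0,0]]]'; python3 go.py
```

```text
clock: 18.45
tool_pos: [0.414, 0.521, 0.0918]
orientation: [180.0, 0.0, -89.9]
force: [-1.3, -2.4, 5.0]
opening: 0.0198
gripper_force: 30.0
t 18.45 tcp [0.414  0.521  0.0918] [ 1.7998e+02  3.0000e-02 -8.9950e+01] F [-1.3 -2.4  5. ] op 0.0198
```

Standing on the table; open (gradually) and rise.

```bash
python3 -m pendant '[[-0.4,[0,0,-0.0005],[0,0,0]],[-0.3,[0,0,-0.0005],[0,0,0]],[0,[0,0,-0.0005],[0,0,0]],[0.3,[0,0,-0.0005],[0,0,0]],[0.3,[0,0,-0.0005],[0,0,0]],[0.3,[0,0,-0.0005],[0,0,0]],[0.3,[0,0,-0.0005],[0,0,0]],[0.3,[0,0,-0.0005],[0,0,0]]]'; python3 -m pendant '[[0.3,[0,0,-0.005],[0,0,0]],[0.3,[0,0,-0.02],[0,0,0]],[0.3,[0,0,-0.04],[0,0,0]],[0.3,[0,0,-0.065],[0,0,0]],[0.3,[0,0,-0.09],[0,0,0]],[0.3,[0,0,-0.12],[0,0,0]],[0.3,[0,0,-0.15],[0,0,0]],[0.3,[0,0,-0.165],[0,0,0]],[0.3,[0,0,-0.17],[0,0,0]],[0.3,[0,0,-0.17],[0,0,0]]]'
python3 - <<'E'
from h import *
w=viewer.snapshot('wrist')[:,:,::-1];s=viewer.snapshot('side')[:,:,::-1]
cv2.imwrite('pics/c10.png',np.hstack([cv2.resize(s[80:260,160:340],(373,373),interpolation=2),cv2.resize(w,(427,373))]))
E
```

```text
clock: 19.12
tool_pos: [0.4138, 0.521, 0.0913]
orientation: [179.9, -0.0, -90.0]
force: [-0.6, -0.8, 0.8]
opening: 0.0566
gripper_force: 0.0
clock: 19.95
tool_pos: [0.4143, 0.5215, 0.2635]
orientation: [-180.0, 0.2, -90.0]
force: [1.1, -0.0, -1.3]
opening: 0.057
gripper_force: 0.0
```

View pics/c10.png

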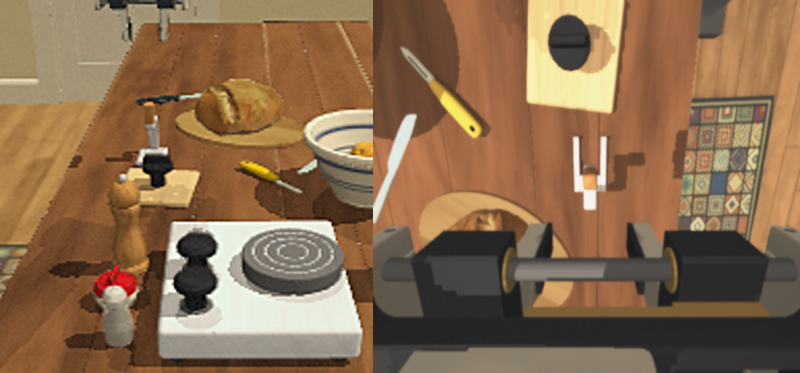

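The knob stands on the board, the puller stands upright on the bare table, and the other knobs and items are where they were.

```bash
python3 -c "
from plant import workorder
print(workorder.close_job())"
```

```text
the job is handed in; nothing more can be done
None
```

The job is handed in, with no verdict returned: in the last pictures the bar knob stands upright on the wooden board, the puller stands upright by itself on the bare table clear of it, and the domed knobs, mill, shaker and timer look undisturbed.

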